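Slide the pan under the crossbar to the other warming position

ROBOT

A 6-joint arm with a two-finger parallel gripper is mounted at the origin on a cart in front of the work surface, level with it; the furniture and walls round the work are solid. World frame = base frame: x ahead of the robot, y to its left, z up, the work surface at z = 0. Lengths are in m, angles in rad, forces in N, time in s.
With the tool pointing down it reaches from about 0.35 to 0.85 m from the base axis. Payload 8.1 kg.
Tool frame: the origin (TCP) lies at the very end of the fingers, on their centre line; the grasp point (between the pads) lies 19 mm behind it; z points along the fingers, y is the line along which they close (so a half turn about z gives the same grasp; the last joint's range is limited). The gripper opens to 93 mm and grips with 3 to 60 N. Pads are 15 mm wide; open, the fingers measure 128 mm over their backs; the gripper's body (75 mm by 188 mm) begins 65 mm behind the grasp point.
Start: joints at [1.176, 0.13, 1.488, -0, 1.523, -0.085], TCP at [0.183, 0.571, 0.183] pointing down, gripper open.
Joint ranges: [-2.96, 2.96], [-0.89, 2.26], [0.02, 2.5], [-1.34, 4.48], [0, 2.73], [-2.66, 2.66]. Speed limits (rad/s): [2.39, 2.39, 2.79, 3.14, 3.14, 3.14].

INTERFACE

Orientations are given as a rotation vector (axis times angle).
In Python, from plant import robot, imaging gives the robot as it stands.
- The arm moves only by the tool jog_arm, never from a script. Its argument "rows" is a list of rows, each a list of 2 entries, a list of its own where there are three numbers: the shift along the tool's x, y, z each as a share of 0.2 m, from -1 to 1, then the turn, a rotation vector about the tool's x, y, z each as a share of pi/2 rad, from -1 to 1. A call has 1 to 5 rows; each row is the pose to reach, as a shift and turn from the pose commanded when the call began, along the tool's axes at that moment; what a row does not reach only later rows make up. A row lasts 1/10 s, in which the tool goes at most 50 mm and 8.59 degrees, less where a joint would pass 70% of its speed; a pose out of reach is approached as far as the arm can. A call with a number of a shift or a turn outside -1 to 1 is refused whole. A call with a gripper value outside its range is refused whole. "hand" is the closure, from -1 (fully open) to 1 (shut), set as the call begins (left out, the last holds). The fingers move at their own pace and stop on an object; "squeeze" is the grip in N (left out, the last holds). Time passes only in rows, so rows that repeat a pose let the fingers close. It gives the time, the measured TCP pose, the force, the opening and the grip force at its end, in the units of the state.
- robot.read_state(): the state, without advancing time (a new reading comes with each control period).
- imaging.read_camera(name): name is "scene" or "top" or "wrist"; returns a dict with "frame" (420x560x3 uint8, red, green, blue), "vertical_fov" (degrees; the focal length in pixels is half the picture's height over the tangent of half this angle, whatever the lens; pixels are square), "cx", "cy" (the principal point, pixels), "R" (3x3) and "t" (3): a world point X has camera coordinates R X + t. Camera axes: x right, y down, z forward; pixel columns grow to the right and rows downward; lengths in m; the calibration is good to about 2 mm. The wrist camera is an equidistant fisheye: a pixel r from the principal point sees the ray r / f radians off the axis. A picture is of the moment at which its call begins. There is no depth.
- robot.close_job(): hands the job in; it is judged then, once.
The state is a dict: "t": time; "q": joint angles; "dq": joint speeds; "joint_torque": joint torques, N m; "tool_pos": TCP position; "orientation": TCP orientation; "force": force on the tool from outside, world axes, zero at the start; "wrist_torque": the same for the moment, N m; "opening": finger opening in m; "gripper_force": force on a finger pad.
Only numpy, scipy, OpenCV 4.12 (cv2) and the standard library are available. Lean on these libraries where they do the work, as an engineer would, in place of code of your own. Each camera call takes 0.05 s, during which the arm holds its last target. There are 200 camera calls.

TASK

Move the steel pan to the other position of the warming plate, the one with the inlaid round metal disc, by sliding it along the plate under the crossbar without lifting or tipping it; you will have to change your hold on the way because fingers cannot pass the bar. Slide it until you feel it bear gently against the two stop pins at that end, so that it sits centred over the disc, then let go. Do not push hard against the pins, and leave the bottle and the timer where they stand.

Things in the scene. Friction and masses are not known exactly. Their poses are not given: they have to be found in the camera images.
- station: Fixed twin warming plate, grey with a white top: 170 mm along its x, 460 mm along its y, top 32 mm above its origin (centre of the underside, on the worktop; z up). Two pan positions, each outlined by a thin grey circle of 136 mm diameter, are centred at y = +140 and -140 mm, x = 0 of its frame.
- crossbar (a point): Mid-length of the underside of the steel crossbar over the plate's middle, 79 mm above the plate. The bar, 14 mm diameter, runs along the station's x between two 12 mm posts at x = -104 and +104 mm that rise 23 mm above this point; their clamp screws reach to x = +-129 mm.
- pan: Loose open round steel pan on the plate, 0.3 to 0.65 kg. Base 116 mm diameter and 14 mm high, wall 110 mm diameter, rim 114 mm diameter, 76 mm above its origin (centre of the underside, z up). Two level flat bar handles stick out along its +y and -y to 102 mm from the centre. Its y axis starts within 0.2 rad of the station's y axis.
- handle_a (a point): Grip point of the pan's +y handle: 86 mm from the pan's axis, 44 mm above its underside. The bar is 14 mm wide (along the pan's x), 10 mm thick, and runs from the wall to 102 mm; grip it across the width from above.
- handle_b (a point): The same point of the pan's -y handle.
- pins_left: The two fixed stop pins at the station's +y end: 12 mm diameter, 15 mm high above the plate, at x = -42 and +42 mm, y = +50 mm from this origin. The origin is the centre of the +y pan position on the plate's top; axes as the station's. A pan touching both pins is centred within about 1.5 mm of this origin.
- pins_right: The same two stop pins at the station's -y end: at x = -42 and +42 mm, y = -50 mm from this origin, which is the centre of the -y pan position on the plate's top.
- disc: Thin flat metal disc, 90 mm diameter, dark rim and bright centre, inlaid flush in the plate's top at one of the two positions: the position where the pan must go. Origin at its centre, on the plate's top. It is on the left (+y) or the right (-y) position; the pan starts on the other.
- reagent_bottle: White reagent bottle with a black cap, 50 mm diameter, 117 mm high, standing behind the plate; origin at the centre of its underside. A bystander.
- timer: White timer, 62 x 62 x 19 mm, lying in front and to the right of the plate; origin at the centre of its underside. A bystander.

How it is judged:
By the outcome, as a careful person would: the job done as asked, in the order asked, and still so for the second after the job is handed in, with the robot touching nothing.
It also fails if it takes over 61 s, if anything falls off the work surface, if the arm or the gripper's body presses on something with over 40 N, if the wrist force passes 120 N, or if a joint passes its speed limit or range.

## Working session

There is one attempt and no reset: what is moved stays moved. The work goes in short steps, Python scripts to look and compute and a tool call to move; the robot and the scene stay as the last step left them, time stands still between calls to the robot, and variables do not carry over. Pictures are saved under pics/ and viewed, at most 10 in all, crops included, and the job is handed in when it is done.

Besides the shell and the picture viewer there is one more tool, called after "Call:" as name(argument=value, ...) on one line, values as JSON. jog_arm: Moves the arm, as the interface text tells. Its arguments: {"type":"object","properties":{"rows":{"type":"array"},"hand":{"type":"number"},"squeeze":{"type":"number"}},"required":["rows"]}

```bash
mkdir -p pics; python3 - <<'E'
from plant import robot, imaging
import cv2,json,numpy as np
for n in("top","scene"):
    d=imaging.read_camera(n); cv2.imwrite(f"pics/{n}0.png",d["frame"][:,:,::-1]); print(n,d["vertical_fov"],d["cx"],d["cy"],np.round(d["R"],4).tolist(),np.round(d["t"],4).tolist())
print(robot.read_state())
E
```

```text
top 44.35913929654844 277.71893375776557 209.19789601799107 [[0.0274, -0.9996, -0.0047], [-0.9793, -0.0259, -0.2008], [0.2006, 0.0101, -0.9796]] [-0.006, 0.6036, 1.3868]
scene 54.650682300983206 274.56969027658363 209.92937785683205 [[-0.7087, -0.7053, -0.0158], [-0.5379, 0.5547, -0.6348], [0.4565, -0.4414, -0.7725]] [0.4095, 0.3798, 0.7482]
{'t': 0.1, 'q': array([ 1.17559326e+00,  1.31094254e-01,  1.48912691e+00,  1.31238613e-05,
        1.52300157e+00, -8.53636997e-02]), 'dq': array([ 0.00208831, -0.00026338, -0.00132272, -0.00074217, -0.00100691,
        0.00090785]), 'joint_torque': array([-2.45537444e-05, -5.61344039e+01, -4.93092120e+01,  7.68847740e-02,
        2.91641493e-02, -6.83191752e-05]), 'tool_pos': array([0.18268225, 0.5709318 , 0.18171112]), 'orientation': array([-4.84689102e-01, -3.10357173e+00,  2.48174163e-03]), 'force': array([ 0.70305508, -0.27829456,  0.18274895]), 'wrist_torque': array([-0.04713082, -0.07182547,  0.03849584]), 'gripper_force': 0.0, 'opening': 0.09273419318397236}
```

View pics/top0.png

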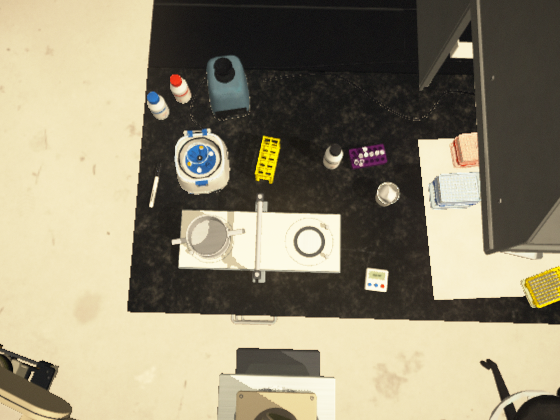

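View pics/scene0.png

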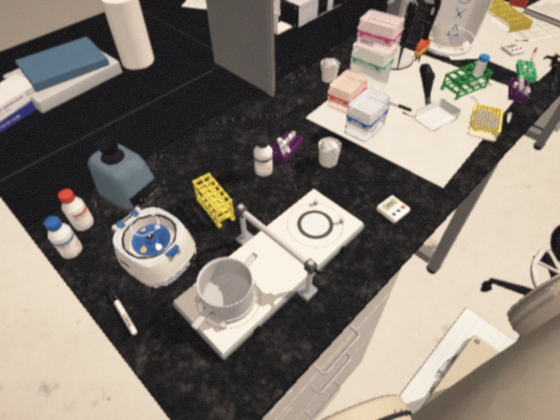

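The top view shows the plate spanning about (180,210)–(340,272), the pan on the left position at (208,237) with handle tips near (174,242) and (241,231), the disc on the right at (310,242) and the crossbar at column 261. The scene view agrees, so the target is the −y position.

```bash
cat > h.py <<'E'
import numpy as np,cv2
from plant import robot, imaging
def K(d): f=d["frame"].shape[0]/2/np.tan(np.radians(d["vertical_fov"])/2); return f
def cast(d,px,z):
    f=K(d);px=np.atleast_2d(np.array(px,float))
    r=np.c_[(px[:,0]-d["cx"])/f,(px[:,1]-d["cy"])/f,np.ones(len(px))]@d["R"]
    c=-np.array(d["R"]).T@d["t"]
    return c+r*((z-c[2])/r[:,2])[:,None]
def proj(d,X):
    Y=np.atleast_2d(X)@np.array(d["R"]).T+d["t"]; return K(d)*Y[:,:2]/Y[:,2:]+[d["cx"],d["cy"]]
E
python3 - <<'E'
from h import *
d=imaging.read_camera("top"); im=d["frame"]
c=im[195:290,160:360]
cv2.imwrite("pics/top1.png",cv2.resize(c,None,fx=4,fy=4,interpolation=cv2.INTER_CUBIC)[:,:,::-1])
g=im.min(2)
m=np.zeros_like(g);m[205:278,175:345]=(g[205:278,175:345]>150)
cs=max(cv2.findContours(m,0,cv2.CHAIN_APPROX_NONE)[0],key=cv2.contourArea)
x=cs[:,0,:];print(cv2.minAreaRect(cs))
w=cast(d,x,.032)
r=cv2.minAreaRect(w[:,:2].astype(np.float32)*1000);print("rect mm",r)
k=np.zeros_like(g);k[220:264,290:332]=(g[220:264,290:332]<90)
cs=max(cv2.findContours(k,0,cv2.CHAIN_APPROX_NONE)[0],key=cv2.contourArea)
w=cast(d,cs[:,0,:],.032);print("disc",cv2.minEnclosingCircle(w[:,:2].astype(np.float32)), cast(d,[cv2.fitEllipse(cs)[0]],.032))
E
```

```text
((257.0, 241.0), (72.0, 164.0), 90.0)
rect mm ((517.8815307617188, 67.00752258300781), (205.9306182861328, 464.8618469238281), 0.2011895775794983)
disc ((0.5198414921760559, -0.08120156079530716), 0.04204180836677551) [[ 0.51986774 -0.08111753  0.032     ]]
```

View pics/top1.png

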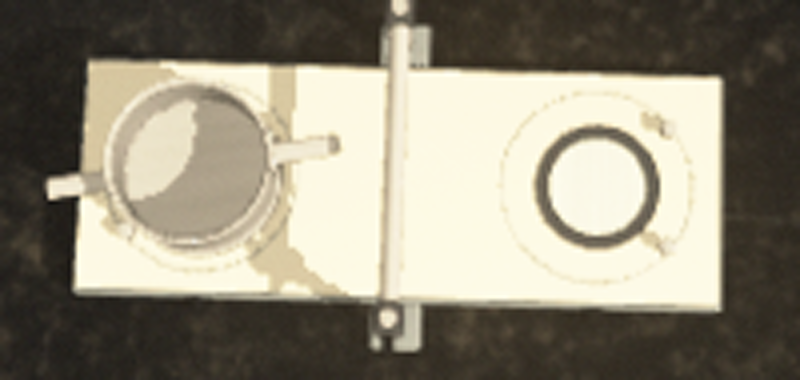

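The crop shows the plate corners at (89,60), (722,76), (720,308), (75,290), the handle tips at (47,188) and (340,145), the rim centred near (190,165), the disc at (597,186), pins at (658,124) and (658,242), and the bar from (398,20) to (388,315).

```bash
python3 - <<'E'
from h import *
d=imaging.read_camera("top"); im=d["frame"]
u=lambda p:(np.atleast_2d(p)+.5)/4-.5+[160,195]
co=cast(d,u([(89,60),(722,76),(720,306),(75,288)]),.032);print("corners",co.round(4).tolist())
print([round(np.linalg.norm(co[i,:2]-co[(i+1)%4,:2]),4) for i in range(4)],co.mean(0))
# back edge line: per column transition
g=im.astype(float).mean(2);P=[]
for c in list(range(205,250))+list(range(275,335)):
    col=g[203:222,c]; i=np.argmax(col>130); P.append((c,203+i-1+(130-col[i-1])/(col[i]-col[i-1])))
w=cast(d,P,.032);k=np.polyfit(w[:,1],w[:,0],1);print("back edge yaw (x=k*y)",k, "resid",np.std(np.polyval(k,w[:,1])-w[:,0]))
t=cast(d,u([(47,188),(339,146)]),.079);print("tips",t, np.linalg.norm(t[0]-t[1]), "mid",t.mean(0),"yaw",np.arctan2(-(t[0]-t[1])[0],(t[0]-t[1])[1]))
rc=cast(d,u([(104,165),(276,165),(190,80),(190,248)]),.108);print("rim",rc)
b=cast(d,u([(400,30),(388,300)]),.032+.086);print("bar",b)
pn=cast(d,u([(658,124),(658,242)]),.04);print("pins",pn)
E
```

```text
corners [[0.601, 0.2856, 0.032], [0.6013, -0.1683, 0.032], [0.4373, -0.1675, 0.032], [0.4376, 0.2849, 0.032]]
[np.float64(0.454), np.float64(0.164), np.float64(0.4523), np.float64(0.1634)] [0.5192898  0.05866381 0.032     ]
back edge yaw (x=k*y) [0.0017425  0.60123662] resid 0.0003892417776351969
tips [[0.50140952 0.29920445 0.079     ]
 [0.5358676  0.10014177 0.079     ]] 0.20202303897295826 mid [0.51863856 0.19967311 0.079     ] yaw 0.17140313877934468
rim [[0.5141123  0.25560683 0.108     ]
 [0.51720021 0.13983636 0.108     ]
 [0.57385007 0.20090884 0.108     ]
 [0.45976504 0.19463782 0.108     ]]
bar [[0.61013442 0.05916453 0.118     ]
 [0.42791207 0.06079957 0.118     ]]
pins [[ 0.56384631 -0.12225876  0.04      ]
 [ 0.48004819 -0.12303823  0.04      ]]
```

```bash
cat >> h.py <<'E'
from scipy.spatial.transform import Rotation as Ro
def go(p,yaw):
    "shares to reach TCP p, pointing down, tool x along world (-sin yaw, cos yaw)"
    s=robot.read_state(); R=Ro.from_rotvec(s["orientation"])
    x=np.array([-np.sin(yaw),np.cos(yaw),0]);z=np.array([0,0,-1.]);T=Ro.from_matrix(np.c_[x,np.cross(z,x),z])
    print("t",s["t"],"pos",s["tool_pos"].round(4),"F",s["force"].round(2),"M",s["wrist_torque"].round(2),"open",round(s["opening"],4))
    print("shift",(R.inv().apply(np.array(p)-s["tool_pos"])/.2).round(4),"turn",((R.inv()*T).as_rotvec()/(np.pi/2)).round(4))
E
python3 -c "
from h import *
go([.5023,.2896,.16],.171)"
```

```text
t 0.2 pos [0.1827 0.5711 0.182 ] F [0.49 0.21 0.15] M [-0.01  0.08  0.01] open 0.093
shift [-1.9508 -0.8531  0.1107] turn [-7.000e-04  3.000e-04  6.939e-01]
```

Call:
jog_arm(rows=[[[-1,-0.43,0.05],[0,0,0.45]],[[-1,-0.43,0.05],[0,0,0.45]],[[-1,-0.43,0.05],[0,0,0.45]],[[-1,-0.43,0.05],[0,0,0.45]],[[-1,-0.43,0.05],[0,0,0.45]]], hand=-1, squeeze=20)

```text
t: 0.7
tool_pos: [0.3499, 0.4254, 0.1722]
orientation: [1.541, 2.736, -0.001]
force: [0.6, 0.4, -0.1]
opening: 0.093
gripper_force: 0.0
```

```bash
python3 -c "
from h import *
go([.5023,.2896,.16],.171)"
```

```text
t 0.7 pos [0.3499 0.4254 0.1722] F [ 0.64  0.44 -0.14] M [-0.09  0.02  0.03] open 0.093
shift [-0.9756  0.2994  0.0623] turn [0.     0.0009 0.2381]
```

Call:
jog_arm(rows=[[[-0.97,0.3,0.06],[0,0,0.238]],[[-0.97,0.3,0.06],[0,0,0.238]],[[-0.97,0.3,0.06],[0,0,0.238]],[[-0.97,0.3,0.06],[0,0,0.238]],[[-0.97,0.3,0.06],[0,0,0.238]]])

```text
t: 1.2
tool_pos: [0.5036, 0.2907, 0.1598]
orientation: [2.018, 2.406, -0.002]
force: [-1.1, 0.3, -0.1]
opening: 0.0929
gripper_force: 0.0
```

```bash
python3 - <<'E'
from h import *
go([.5023,.2896,.16],.171)
d=imaging.read_camera("wrist");cv2.imwrite("pics/w0.png",d["frame"][:,:,::-1])
E
```

```text
t 1.2 pos [0.5036 0.2907 0.1598] F [-1.12  0.3  -0.12] M [-0.04  0.08  0.01] open 0.0929
shift [-0.0041 -0.0073 -0.001 ] turn [0.     0.0012 0.0025]
```

View pics/w0.png

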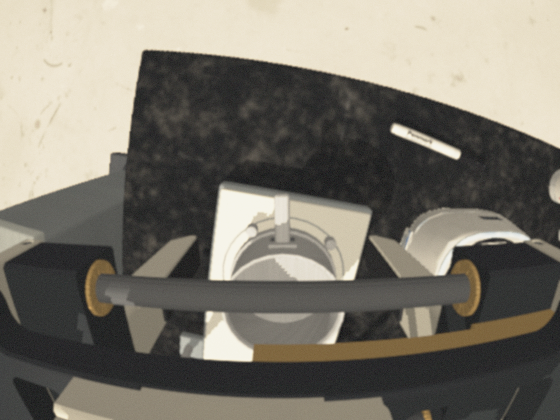

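The wrist view shows the handle, tip at (281,195) and wall at (285,245), midway between the fingertips at (193,238) and (373,238). The alignment is good. I'll check it numerically with the fisheye model.

```bash
cat >> h.py <<'E'
def wcast(d,px,z):
    f=K(d);v=np.array(px,float)-[d["cx"],d["cy"]];r=np.hypot(*v);th=r/f
    ray=np.array([*(v/r*np.sin(th)),np.cos(th)])@np.array(d["R"]);c=-np.array(d["R"]).T@d["t"]
    return c+ray*(z-c[2])/ray[2]
E
python3 - <<'E'
from h import *
d=imaging.read_camera("wrist")
print(wcast(d,(281.5,195),.081),wcast(d,(283,225),.081))
go([.5023,.2896,.060],.171)
E
```

```text
[0.49974294 0.29932279 0.081     ] [0.50591887 0.27229781 0.081     ]
t 1.3 pos [0.5007 0.2941 0.1601] F [-0.27 -0.14  0.18] M [-0.02  0.06 -0.02] open 0.0929
shift [-0.0233  0.0042  0.5006] turn [-0.0007  0.      0.0041]
```

Call:
jog_arm(rows=[[[-0.02,0.004,0.2],[0,0,0]],[[-0.02,0.004,0.35],[0,0,0]],[[-0.02,0.004,0.45],[0,0,0]],[[-0.02,0.004,0.5],[0,0,0]],[[-0.02,0.004,0.5],[0,0,0]]])

```text
t: 1.8
tool_pos: [0.4997, 0.292, 0.0592]
orientation: [-2.009, -2.413, 0.004]
force: [0.2, -0.2, -0.7]
opening: 0.0931
gripper_force: 0.0
```

```bash
python3 - <<'E'
from h import *
go([.5017,.2896,.060],.171)
E
```

```text
t 1.8 pos [0.4997 0.292  0.0592] F [ 0.21 -0.16 -0.73] M [-0.08  0.04  0.03] open 0.0931
shift [-0.0136  0.0074 -0.004 ] turn [-0.0018  0.0003  0.007 ]
```

Call:
jog_arm(rows=[[[-0.01,0.008,-0.004],[0,0,0.007]],[[-0.01,0.008,-0.004],[0,0,0.007]],[[-0.01,0.008,-0.004],[0,0,0.007]],[[-0.01,0.008,-0.004],[0,0,0.007]],[[-0.01,0.008,-0.004],[0,0,0.007]]], hand=1, squeeze=15)

```text
t: 2.3
tool_pos: [0.504, 0.2898, 0.0619]
orientation: [2.026, 2.401, 0.001]
force: [-0.5, -0.1, -0.2]
opening: 0.0575
gripper_force: 0.0
```

Call:
jog_arm(rows=[[[0,0,0],[0,0,0]],[[0,0,0],[0,0,0]],[[0,0,0],[0,0,0]],[[0,0,0],[0,0,0]],[[0,0,0],[0,0,0]]])

```text
t: 2.8
tool_pos: [0.5037, 0.2897, 0.0614]
orientation: [-2.026, -2.401, 0.0]
force: [0.8, -0.7, 0.0]
opening: 0.0179
gripper_force: 0.0
```

```bash
python3 - <<'E'
from h import *
go([.5017+.0035,.08,.060],.171)
E
```

```text
t 2.8 pos [0.5037 0.2897 0.0614] F [ 0.84 -0.66  0.01] M [-0.07  0.05  0.03] open 0.0179
shift [-1.0347 -0.169   0.0069] turn [-0.0001  0.     -0.0011]
```

Call:
jog_arm(rows=[[[0,0,0],[0,0,0]],[[0,0,0],[0,0,0]],[[0,0,0],[0,0,0]],[[0,0,0],[0,0,0]]])

```text
t: 3.2
tool_pos: [0.5037, 0.2897, 0.0614]
orientation: [2.026, 2.401, 0.0]
force: [0.0, -0.9, 0.7]
opening: 0.0006
gripper_force: 0.0
```

Call:
jog_arm(rows=[[[-0.02,-0.003,0],[0,0,0]],[[-0.05,-0.008,0],[0,0,0]],[[-0.08,-0.013,0],[0,0,0]],[[-0.11,-0.018,0],[0,0,0]],[[-0.14,-0.023,0],[0,0,0]]])

```text
t: 3.7
tool_pos: [0.5039, 0.2608, 0.0615]
orientation: [-2.026, -2.401, -0.0]
force: [0.7, 1.3, -0.0]
opening: 0.0004
gripper_force: 0.7
```

```bash
python3 - <<'E'
from h import *
go([.505,.08,.0615],.171)
E
```

```text
t 3.7 pos [0.5039 0.2608 0.0615] F [ 0.7   1.27 -0.04] M [0.16 0.04 0.02] open 0.0004
shift [-8.920e-01 -1.467e-01 -4.000e-04] turn [ 0.0001 -0.0002 -0.0012]
```

```bash
python3 - <<'E'
from h import *
a=imaging.read_camera("scene")["frame"][240:370,150:350];b=imaging.read_camera("wrist")["frame"]
cv2.imwrite("pics/s1.png",cv2.resize(a,None,fx=4,fy=4,interpolation=2)[:,:,::-1]);cv2.imwrite("pics/w1.png",b[:,:,::-1])
E
```

```text
(no output)
```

View pics/s1.png

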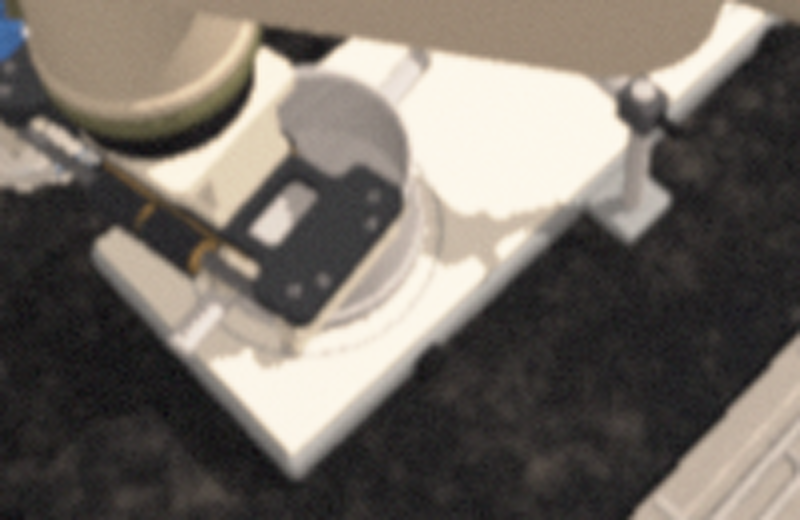

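View pics/w1.png

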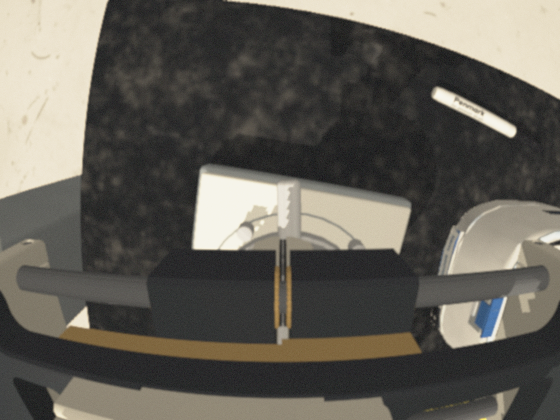

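The scene crop shows the pan not visibly moved, with handle tip at (185,330). The wrist view shows the shut fingers at (284,265) with the handle still ahead at (288,183). I'll check where the TCP projects and triangulate the handle tip height.

```bash
python3 - <<'E'
from h import *
s=robot.read_state();d=imaging.read_camera("wrist");sc=imaging.read_camera("scene");tp=imaging.read_camera("top")
R=Ro.from_rotvec(s["orientation"])
def wproj(X):
    Y=np.array(d["R"])@X+d["t"];th=np.arctan2(np.hypot(Y[0],Y[1]),Y[2]);return Y[:2]/np.hypot(Y[0],Y[1])*th*K(d)+[d["cx"],d["cy"]]
for b in(0,.019,.04,.065,.084): print(b,wproj(s["tool_pos"]-R.apply([0,0,b])).round(1))
print("cam",-np.array(d["R"]).T@d["t"],s["tool_pos"],np.array(d["R"])[2])
for z in(.04,.06,.076,.081,.1): print(z,"wrist tip",wcast(d,(288,182),z).round(4),"scene tip",cast(sc,[(195.8,322)],z).round(4),"top tip",cast(tp,[(171.4,241.6)],z).round(4))
E
```

```text
0 [282.8 229.7]
0.019 [282.8 239.2]
0.04 [282.9 251.9]
0.065 [283.  271.4]
0.084 [283.1 290.5]
cam [0.49294415 0.32345411 0.2648689 ] [0.50400656 0.26044178 0.06150063] [ 0.0400962  -0.23349619 -0.97153066]
0.04 wrist tip [0.5029 0.2888 0.04  ] scene tip [[0.5235 0.2822 0.04  ]] top tip [[0.5067 0.3076 0.04  ]]
0.06 wrist tip [0.502  0.2918 0.06  ] scene tip [[0.5141 0.2854 0.06  ]] top tip [[0.504  0.3033 0.06  ]]
0.076 wrist tip [0.5013 0.2943 0.076 ] scene tip [[0.5065 0.288  0.076 ]] top tip [[0.5019 0.2998 0.076 ]]
0.081 wrist tip [0.5011 0.2951 0.081 ] scene tip [[0.5042 0.2888 0.081 ]] top tip [[0.5012 0.2987 0.081 ]]
0.1 wrist tip [0.5002 0.298  0.1   ] scene tip [[0.4952 0.2919 0.1   ]] top tip [[0.4987 0.2946 0.1   ]]
```

```bash
python3 - <<'E'
from h import *
b=imaging.read_camera("wrist")["frame"][150:350,180:400]
print(robot.read_state()["opening"])
cv2.imwrite("pics/w2.png",cv2.resize(b,None,fx=3,fy=3,interpolation=2)[:,:,::-1])
E
```

```text
0.00048286479866712414
```

View pics/w2.png

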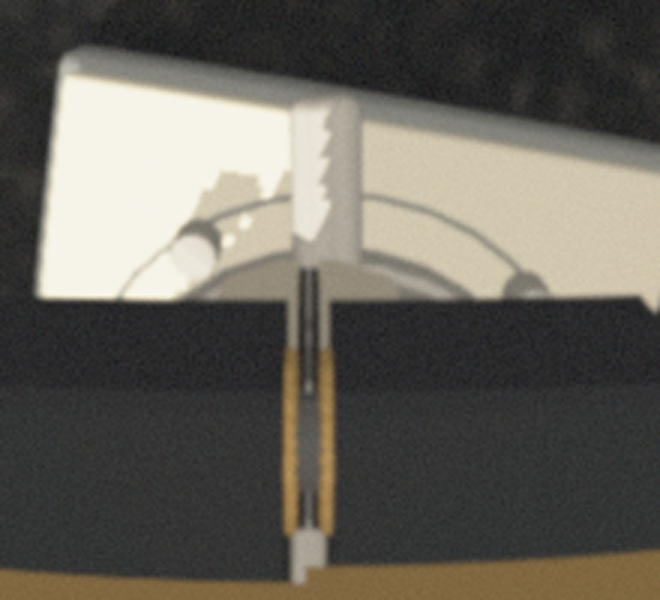

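```bash
python3 - <<'E'
from h import *
s=robot.read_state();d=imaging.read_camera("wrist")
R=Ro.from_rotvec(s["orientation"])
def wproj(X):
    Y=np.array(d["R"])@X+d["t"];th=np.arctan2(np.hypot(Y[0],Y[1]),Y[2]);return (Y[:2]/np.hypot(Y[0],Y[1])*th*K(d)+[d["cx"],d["cy"]]).round(1)
print(K(d))
for b in(0,.01,.02,.03): print(b,[wproj(s["tool_pos"]+R.apply([x,y,-b])).tolist() for x in(-.0075,.0075) for y in(-.0465,0,.0465)])
print("handle root/tip z.081",wcast(d,(289,238),.081),wcast(d,(289,182),.081))
print("obj at TCP depth",wcast(d,(289,238),.0615),wcast(d,(289,182),.0615))
w=cv2.imread("pics/w0.png")[225:275,140:240];cv2.imwrite("pics/w0c.png",cv2.resize(cv2.imread("pics/w0.png")[170:290,150:410],None,fx=3,fy=3,interpolation=2))
E
```

```text
325.19226210127806
0 [[213.5, 239.9], [282.8, 240.4], [351.9, 240.0], [212.2, 218.4], [282.8, 218.6], [353.3, 218.5]]
0.01 [[210.5, 245.0], [282.8, 245.6], [355.1, 245.1], [209.0, 222.6], [282.8, 222.9], [356.6, 222.7]]
0.02 [[207.1, 250.6], [282.8, 251.4], [358.4, 250.6], [205.4, 227.3], [282.8, 227.7], [360.2, 227.3]]
0.03 [[203.5, 256.7], [282.8, 257.7], [362.1, 256.7], [201.5, 232.4], [282.9, 232.9], [364.1, 232.4]]
handle root/tip z.081 [0.50741778 0.26290464 0.081     ] [0.50155504 0.29612674 0.081     ]
obj at TCP depth [0.50896528 0.25638769 0.0615    ] [0.50248083 0.29313279 0.0615    ]
```

View pics/w0c.png

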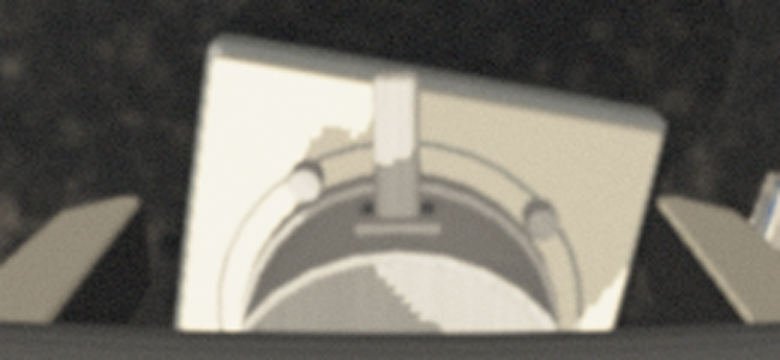

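The enlarged first wrist view shows the finger ends at (138,198) and (659,199), i.e. full image (196,236) and (370,236). That is higher up the fingers than the stated TCP projects. I'll check the camera height from the known 170 mm plate width.

```bash
python3 - <<'E'
from h import *
s=robot.read_state();d=imaging.read_camera("wrist")
a=wcast(d,(203,168),.032);b=wcast(d,(409,204),.032);print("w1",a,b,np.linalg.norm(a-b))
R=np.array(d["R"]);c=-R.T@d["t"]
e=dict(d);e["t"]=-R@(c+np.array([.5007,.2941,.1601])-s["tool_pos"])
a=wcast(e,(220.7,189),.032);b=wcast(e,(371,211.7),.032);print("w0",a,b,np.linalg.norm(a-b),s["tool_pos"],s["q"])
E
```

```text
w1 [0.43992596 0.28867601 0.032     ] [0.59846886 0.28849037 0.032     ] 0.15854301337130372
w0 [0.43610274 0.28706615 0.032     ] [0.59819054 0.28992141 0.032     ] 0.16211294543213006 [0.50389972 0.26148951 0.06147461] [3.88360064e-01 1.33788254e-01 1.71086569e+00 1.12125766e-05
 1.29683821e+00 2.18942654e-01]
```

The fingers shut on nothing with the TCP reading 61 mm, and both wrist views put the visible finger ends about 30 mm short of the stated TCP. I'll back off and measure the real tip height by touching the bare worktop gently.

Call:
jog_arm(rows=[[[0.05,0,0],[0,0,0]],[[0.15,0,-0.05],[0,0,0]],[[0.3,-0.1,-0.1],[0,0,0]],[[0.35,-0.35,-0.1],[0,0,0]],[[0.35,-0.55,-0.1],[0,0,0]]])

```text
t: 4.6
tool_pos: [0.3818, 0.3135, 0.0815]
orientation: [-2.024, -2.402, -0.001]
force: [0.6, 0.2, 0.3]
opening: -0.0001
gripper_force: 0.0
```

```bash
python3 - <<'E'
from h import *
go([.38,.34,.012],.171)
d=imaging.read_camera("top");im=d["frame"][195:290,160:360]
s=imaging.read_camera("scene")["frame"][230:400,120:370]
cv2.imwrite("pics/m.png",np.vstack([cv2.resize(im,(560,266),interpolation=2),cv2.resize(s,(560,330),interpolation=2)])[:,:,::-1])
E
```

```text
t 4.6 pos [0.3818 0.3135 0.0815] F [0.57 0.25 0.3 ] M [-0.06  0.09  0.06] open -0.0001
shift [0.1317 0.0138 0.3477] turn [-0.0001 -0.0005 -0.0002]
```

View pics/m.png

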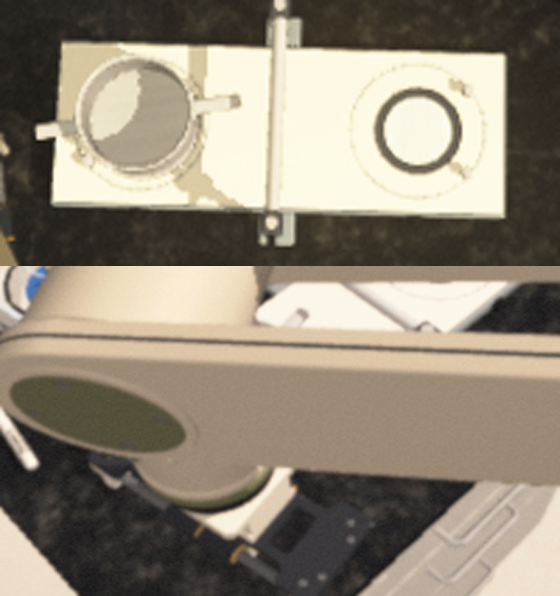

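The top part shows the pan about 1.5 px (4 mm) toward −y of its start, with handle tips at about (173,241) and (246,231) in the full image, and still flat. Now the gentle touch on the bare worktop.

Call:
jog_arm(rows=[[[0.1,0,0.15],[0,0,0]],[[0.13,0,0.25],[0,0,0]],[[0.13,0,0.3],[0,0,0]],[[0.13,0,0.35],[0,0,0]],[[0.13,0,0.36],[0,0,0]]])

```text
t: 5.2
tool_pos: [0.3791, 0.337, 0.0086]
orientation: [-2.026, -2.401, 0.002]
force: [-0.1, -0.1, 0.5]
opening: 0.0008
gripper_force: 0.0
```

Call:
jog_arm(rows=[[[0,0,0.01],[0,0,0]],[[0,0,0.02],[0,0,0]],[[0,0,0.03],[0,0,0]],[[0,0,0.03],[0,0,0]]])

```text
t: 5.6
tool_pos: [0.3795, 0.3374, 0.0036]
orientation: [2.026, 2.401, 0.001]
force: [0.4, -0.4, 0.1]
opening: 0.0005
gripper_force: 0.0
```

Call:
jog_arm(rows=[[[0,0,0.015],[0,0,0]],[[0,0,0.03],[0,0,0]],[[0,0,0.03],[0,0,0]]])

```text
t: 5.9
tool_pos: [0.3789, 0.3371, -0.0031]
orientation: [-2.026, -2.401, 0.001]
force: [-0.7, -0.3, -0.9]
opening: 0.0004
gripper_force: 0.0
```

Call:
jog_arm(rows=[[[0,0,0.015],[0,0,0]],[[0,0,0.03],[0,0,0]],[[0,0,0.03],[0,0,0]]])

```text
t: 6.2
tool_pos: [0.3789, 0.3371, -0.0092]
orientation: [-2.026, -2.401, 0.001]
force: [-0.2, 0.4, -0.9]
opening: 0.0007
gripper_force: 0.0
```

Call:
jog_arm(rows=[[[0,0,0.015],[0,0,0]],[[0,0,0.03],[0,0,0]],[[0,0,0.03],[0,0,0]]])

```text
t: 6.5
tool_pos: [0.3789, 0.3372, -0.0152]
orientation: [-2.026, -2.401, 0.001]
force: [-0.0, -0.5, 0.5]
opening: 0.0008
gripper_force: 0.0
```

Call:
jog_arm(rows=[[[0,0,0.01],[0,0,0]],[[0,0,0.02],[0,0,0]],[[0,0,0.02],[0,0,0]]])

```text
t: 6.8
tool_pos: [0.3791, 0.3373, -0.0189]
orientation: [-2.026, -2.401, 0.001]
force: [0.1, 0.3, 1.1]
opening: 0.0005
gripper_force: 0.0
```

Call:
jog_arm(rows=[[[0,0,0.01],[0,0,0]],[[0,0,0.015],[0,0,0]],[[0,0,0.015],[0,0,0]]])

```text
t: 7.1
tool_pos: [0.3791, 0.3373, -0.0218]
orientation: [-2.026, -2.401, 0.001]
force: [-0.4, 0.4, 1.1]
opening: 0.0006
gripper_force: 0.0
```

Call:
jog_arm(rows=[[[0,0,0.01],[0,0,0]],[[0,0,0.015],[0,0,0]],[[0,0,0.015],[0,0,0]]])

```text
t: 7.4
tool_pos: [0.3792, 0.3373, -0.0248]
orientation: [-2.026, -2.401, 0.001]
force: [-0.7, 0.4, -0.8]
opening: 0.0005
gripper_force: 0.0
```

Call:
jog_arm(rows=[[[0,0,0.005],[0,0,0]],[[0,0,0.01],[0,0,0]],[[0,0,0.01],[0,0,0]]])

```text
t: 7.7
tool_pos: [0.3792, 0.3373, -0.0267]
orientation: [-2.026, -2.401, 0.0]
force: [0.5, 0.2, 0.0]
opening: 0.0006
gripper_force: 0.0
```

Call:
jog_arm(rows=[[[0,0,0.005],[0,0,0]],[[0,0,0.01],[0,0,0]],[[0,0,0.01],[0,0,0]]])

```text
t: 8.0
tool_pos: [0.3791, 0.3373, -0.0288]
orientation: [-2.026, -2.401, 0.0]
force: [0.4, -0.1, -0.2]
opening: 0.0004
gripper_force: 0.0
```

Call:
jog_arm(rows=[[[0,0,0.005],[0,0,0]],[[0,0,0.01],[0,0,0]],[[0,0,0.01],[0,0,0]]])

```text
t: 8.3
tool_pos: [0.3791, 0.3373, -0.0308]
orientation: [-2.026, -2.401, 0.0]
force: [-0.3, -0.6, 0.2]
opening: 0.0006
gripper_force: 0.0
```

Call:
jog_arm(rows=[[[0,0,0.005],[0,0,0]],[[0,0,0.01],[0,0,0]],[[0,0,0.01],[0,0,0]]])

```text
t: 8.6
tool_pos: [0.3791, 0.3373, -0.0328]
orientation: [-2.026, -2.401, 0.0]
force: [-0.4, 0.5, -1.3]
opening: 0.0005
gripper_force: 0.0
```

Call:
jog_arm(rows=[[[0,0,0.005],[0,0,0]],[[0,0,0.01],[0,0,0]],[[0,0,0.01],[0,0,0]]])

```text
t: 8.9
tool_pos: [0.3792, 0.3373, -0.0348]
orientation: [-2.026, -2.401, 0.0]
force: [-0.8, 0.2, -0.3]
opening: 0.0003
gripper_force: 0.0
```

Call:
jog_arm(rows=[[[0,0,0.005],[0,0,0]],[[0,0,0.01],[0,0,0]],[[0,0,0.01],[0,0,0]]])

```text
t: 9.2
tool_pos: [0.3794, 0.3375, -0.0357]
orientation: [2.026, 2.401, -0.0]
force: [-4.3, -2.4, 9.7]
opening: 0.0003
gripper_force: 5.0
```

Call:
jog_arm(rows=[[[0,0,0.005],[0,0,0]],[[0,0,0.01],[0,0,0]],[[0,0,0.01],[0,0,0]]])

```text
t: 9.5
tool_pos: [0.3794, 0.3375, -0.0359]
orientation: [-2.025, -2.401, 0.001]
force: [-12.6, -10.1, 32.1]
opening: 0.0005
gripper_force: 16.1
```

```bash
python3 - <<'E'
from h import *
go([.38,.34,-.04],.171)
tp=imaging.read_camera("top");s=robot.read_state();print(proj(tp,s["tool_pos"]),s["wrist_torque"])
w=imaging.read_camera("wrist")["frame"][150:350,180:400];t=tp["frame"][200:340,110:250]
cv2.imwrite("pics/m2.png",np.vstack([cv2.resize(w,(400,300),interpolation=2),cv2.resize(t,(400,300),interpolation=2)])[:,:,::-1])
E
```

```text
t 9.5 pos [ 0.3794  0.3375 -0.0359] F [-12.61 -10.09  32.13] M [-1.9   2.39 -0.03] open 0.0005
shift [0.0118 0.005  0.0207] turn [-0.0004  0.0003 -0.001 ]
[[163.51699303 288.26584294]] [-1.87910272  2.4319065  -0.00847024]
```

View pics/m2.png

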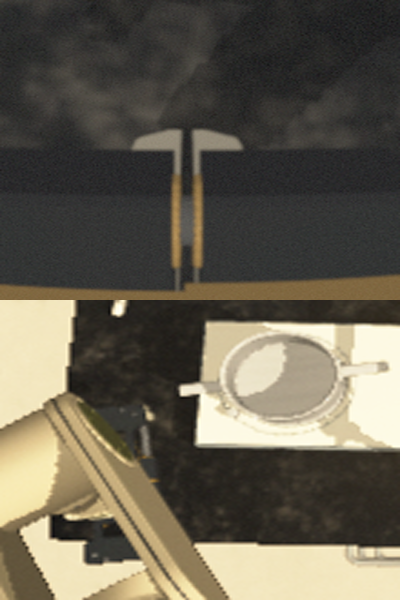

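Contact came at TCP reading −35.5 mm, so the real fingertips end 35.5 mm short of the reported TCP, as the images suggested. The last view shows the shut fingers on the worktop and the pan flat, its tips at about (173.4,242) and (245.8,231), some 4.5 mm toward −y of the start. I'll lift off, open, and regrasp 35.5 mm lower.

Call:
jog_arm(rows=[[[0,0,-0.1],[0,0,0]],[[0,0,-0.3],[0,0,0]],[[0,0,-0.5],[0,0,0]],[[0,0,-0.63],[0,0,0]],[[0,0,-0.63],[0,0,0]]], hand=-1)

```text
t: 10.1
tool_pos: [0.3822, 0.3396, 0.0925]
orientation: [2.024, 2.4, 0.013]
force: [0.8, -0.2, 1.0]
opening: 0.0361
gripper_force: 0.0
```

```bash
python3 - <<'E'
from h import *
go([.5025,.285,.09],.171)
E
```

```text
t 10.1 pos [0.3822 0.3396 0.0925] F [ 0.84 -0.18  0.99] M [-0.04  0.04 -0.04] open 0.0361
shift [-0.3703  0.5467  0.0154] turn [ 0.0048 -0.0024 -0.0011]
```

Call:
jog_arm(rows=[[[-0.1,0.15,0.01],[0,0,0]],[[-0.25,0.35,0.01],[0,0,0]],[[-0.37,0.545,0.015],[0,0,0]],[[-0.37,0.545,0.015],[0,0,0]],[[-0.37,0.545,0.015],[0,0,0]]])

```text
t: 10.6
tool_pos: [0.499, 0.2818, 0.0827]
orientation: [-2.027, -2.398, 0.004]
force: [-0.7, 0.6, 0.1]
opening: 0.0761
gripper_force: 0.0
```

Call:
jog_arm(rows=[[[0,0,0],[0,0,0]],[[0,0,0],[0,0,0]]])

```text
t: 10.8
tool_pos: [0.4979, 0.2834, 0.084]
orientation: [-2.024, -2.402, 0.001]
force: [-0.4, 0.7, 0.2]
opening: 0.0907
gripper_force: 0.0
```

```bash
python3 - <<'E'
from h import *
go([.5025,.285,.0245],.171)
d=imaging.read_camera("wrist");g=d["frame"].astype(int)
# brightness row profile across handle tip near column of handle for tip location: print column edges at rows
for v in range(160,236,8): print(v,g[v,262:308,:].mean(1).astype(int)[::2].tolist())
E
```

```text
t 10.8 pos [0.4979 0.2834 0.084 ] F [-0.36  0.7   0.17] M [-0.03  0.06 -0.02] open 0.0907
shift [0.0039 0.0241 0.2976] turn [-0.0005 -0.     -0.0002]
160 [66, 66, 66, 62, 56, 50, 51, 53, 52, 60, 60, 63, 62, 54, 52, 52, 65, 67, 65, 64, 67, 62, 50]
168 [37, 39, 38, 37, 41, 43, 36, 34, 33, 36, 43, 44, 47, 44, 46, 46, 52, 45, 51, 50, 50, 55, 55]
176 [36, 36, 32, 38, 34, 32, 33, 38, 37, 39, 37, 35, 39, 28, 42, 36, 45, 34, 40, 40, 41, 33, 39]
184 [39, 37, 35, 35, 39, 42, 32, 38, 39, 28, 37, 29, 41, 38, 34, 39, 39, 34, 39, 30, 36, 36, 37]
192 [30, 38, 45, 42, 35, 36, 33, 42, 39, 36, 38, 32, 41, 37, 44, 41, 38, 31, 39, 40, 37, 24, 34]
200 [120, 119, 115, 113, 110, 108, 106, 104, 101, 102, 95, 90, 89, 84, 78, 69, 59, 55, 48, 40, 42, 30, 35]
208 [230, 227, 214, 205, 193, 180, 169, 162, 150, 141, 141, 136, 133, 130, 133, 130, 129, 131, 125, 126, 127, 124, 122]
216 [241, 241, 241, 240, 240, 241, 241, 240, 241, 230, 215, 220, 217, 217, 219, 217, 220, 219, 200, 165, 183, 193, 193]
224 [241, 241, 241, 241, 241, 240, 240, 241, 240, 229, 222, 225, 225, 226, 227, 224, 226, 224, 207, 167, 185, 195, 194]
232 [192, 194, 194, 193, 211, 237, 239, 210, 195, 196, 220, 226, 225, 226, 227, 224, 224, 224, 207, 168, 184, 192, 193]
```

```bash
python3 - <<'E'
from h import *
d=imaging.read_camera("wrist")
print(wcast(d,(290,213),.081),wcast(d,(290,230),.081))
go([.5025,.285,.0245],.171)
E
```

```text
[0.50103072 0.29458955 0.081     ] [0.50309599 0.28307115 0.081     ]
t 10.9 pos [0.4983 0.2835 0.0845] F [-0.48  0.55  0.63] M [-0.11  0.04 -0.03] open 0.0922
shift [0.0036 0.022  0.2999] turn [-0.     -0.0001 -0.0002]
```

Call:
jog_arm(rows=[[[0.002,0.024,0.02],[0,0,0]],[[0.002,0.024,0.12],[0,0,0]],[[0.002,0.024,0.22],[0,0,0]],[[0.002,0.024,0.3],[0,0,0]],[[0.002,0.024,0.3],[0,0,0]]])

```text
t: 11.4
tool_pos: [0.5016, 0.2832, 0.0214]
orientation: [-2.024, -2.4, 0.007]
force: [-0.7, 0.1, -1.3]
opening: 0.0931
gripper_force: 0.0
```

Call:
jog_arm(rows=[[[0,0,0],[0,0,0]],[[0,0,0],[0,0,0]],[[0,0,0],[0,0,0]],[[0,0,0],[0,0,0]],[[0,0,0],[0,0,0]]], hand=1, squeeze=20)

```text
t: 11.9
tool_pos: [0.5042, 0.2842, 0.025]
orientation: [2.025, 2.401, 0.001]
force: [0.3, -1.0, -0.6]
opening: 0.0578
gripper_force: 0.0
```

Call:
jog_arm(rows=[[[0,0,0],[0,0,0]],[[0,0,0],[0,0,0]],[[0,0,0],[0,0,0]],[[0,0,0],[0,0,0]],[[0,0,0],[0,0,0]]])

```text
t: 12.4
tool_pos: [0.5039, 0.284, 0.0244]
orientation: [2.026, 2.401, -0.0]
force: [0.3, -0.3, -0.5]
opening: 0.0177
gripper_force: 0.0
```

```bash
python3 - <<'E'
from h import *
go([.5048,.08,.0245],.171)
E
```

```text
t 12.4 pos [0.5039 0.284  0.0244] F [ 0.28 -0.35 -0.52] M [-0.09  0.06  0.01] open 0.0177
shift [-1.0064e+00 -1.6730e-01 -3.0000e-04] turn [-0.      0.     -0.0011]
```

Call:
jog_arm(rows=[[[0,0,0],[0,0,0]],[[0,0,0],[0,0,0]],[[0,0,0],[0,0,0]]])

```text
t: 12.7
tool_pos: [0.5039, 0.284, 0.0244]
orientation: [2.026, 2.401, 0.0]
force: [1.5, 0.4, -0.5]
opening: 0.0139
gripper_force: 20.0
```

Call:
jog_arm(rows=[[[-0.01,-0.002,0],[0,0,0]],[[-0.03,-0.005,0],[0,0,0]],[[-0.06,-0.01,0],[0,0,0]],[[-0.09,-0.015,0],[0,0,0]],[[-0.12,-0.02,0],[0,0,0]]])

```text
t: 13.2
tool_pos: [0.5039, 0.2591, 0.0244]
orientation: [-2.026, -2.401, 0.0]
force: [-0.7, 1.0, -0.3]
opening: 0.014
gripper_force: 20.0
```

Call:
jog_arm(rows=[[[-0.04,-0.007,0],[0,0,0]],[[-0.08,-0.014,0],[0,0,0]],[[-0.12,-0.021,0],[0,0,0]],[[-0.16,-0.028,0],[0,0,0]],[[-0.19,-0.033,0],[0,0,0]]])

```text
t: 13.7
tool_pos: [0.5038, 0.2203, 0.0244]
orientation: [2.026, 2.401, -0.0]
force: [0.4, 1.0, -0.4]
opening: 0.0137
gripper_force: 20.0
```

```bash
python3 - <<'E'
from h import *
go([.5045,.08,.0245],.171)
E
```

```text
t 13.7 pos [0.5038 0.2203 0.0244] F [ 0.44  1.03 -0.37] M [0.18 0.08 0.02] open 0.0137
shift [-6.919e-01 -1.146e-01 -3.000e-04] turn [-0.0001  0.0001 -0.0013]
```

Call:
jog_arm(rows=[[[-0.04,-0.007,0],[0,0,0]],[[-0.08,-0.013,0],[0,0,0]],[[-0.12,-0.02,0],[0,0,0]],[[-0.16,-0.027,0],[0,0,0]],[[-0.2,-0.033,0],[0,0,0]]])

```text
t: 14.2
tool_pos: [0.5041, 0.1799, 0.0244]
orientation: [2.026, 2.401, -0.0]
force: [0.1, 1.4, -1.2]
opening: 0.0141
gripper_force: 20.0
```

Call:
jog_arm(rows=[[[-0.04,-0.007,0],[0,0,0]],[[-0.08,-0.013,0],[0,0,0]],[[-0.12,-0.02,0],[0,0,0]],[[-0.16,-0.027,0],[0,0,0]],[[-0.2,-0.033,0],[0,0,0]]])

```text
t: 14.7
tool_pos: [0.5043, 0.1394, 0.0244]
orientation: [-2.026, -2.401, 0.0]
force: [-0.1, 1.1, -0.8]
opening: 0.0135
gripper_force: 20.0
```

Call:
jog_arm(rows=[[[-0.04,-0.007,0],[0,0,0]],[[-0.08,-0.013,0],[0,0,0]],[[-0.12,-0.02,0],[0,0,0]],[[-0.16,-0.027,0],[0,0,0]]])

```text
t: 15.1
tool_pos: [0.5044, 0.1069, 0.0244]
orientation: [2.026, 2.401, -0.0]
force: [-0.3, 1.9, -0.6]
opening: 0.0137
gripper_force: 20.0
```

```bash
python3 - <<'E'
from h import *
go([.5045,.082,.0245],.171)
E
```

```text
t 15.1 pos [0.5044 0.1069 0.0244] F [-0.32  1.91 -0.65] M [0.14 0.05 0.01] open 0.0137
shift [-0.123  -0.0204 -0.0003] turn [-0.      0.     -0.0011]
```

Still gripped and friction is low. This is far enough through to change hold, with the fingers well clear of the bar.

Call:
jog_arm(rows=[[[0,0,0],[0,0,0]],[[0,0,0],[0,0,0]],[[0,0,0],[0,0,0]],[[0,0,0],[0,0,0]],[[0,0,0],[0,0,0]]], hand=-1)

```text
t: 15.6
tool_pos: [0.5044, 0.1079, 0.0245]
orientation: [2.025, 2.402, 0.0]
force: [-0.5, -0.0, -0.8]
opening: 0.0495
gripper_force: 0.0
```

Call:
jog_arm(rows=[[[0,0,-0.05],[0,0,0]],[[0,0,-0.2],[0,0,0]],[[0,0,-0.35],[0,0,0]],[[0,0,-0.5],[0,0,0]],[[0,0,-0.55],[0,0,0]]])

```text
t: 16.1
tool_pos: [0.5067, 0.108, 0.139]
orientation: [2.023, 2.398, 0.007]
force: [0.5, -0.6, 0.6]
opening: 0.0887
gripper_force: 0.0
```

```bash
python3 - <<'E'
from h import *
go([.5358,-.0743,.13],.171)
E
```

```text
t 16.1 pos [0.5067 0.108  0.139 ] F [ 0.52 -0.64  0.57] M [-0.13  0.03 -0.03] open 0.0887
shift [-0.9229 -0.0108  0.0454] turn [ 0.004   0.0002 -0.001 ]
```

Call:
jog_arm(rows=[[[-0.2,0,0.03],[0,0,0]],[[-0.4,0,0.03],[0,0,0]],[[-0.6,-0.01,0.03],[0,0,0]],[[-0.8,-0.01,0.03],[0,0,0]],[[-0.92,-0.01,0.03],[0,0,0]]])

```text
t: 16.6
tool_pos: [0.5332, -0.0767, 0.128]
orientation: [-2.027, -2.4, 0.001]
force: [0.2, 0.6, 0.2]
opening: 0.0932
gripper_force: 0.0
```

Call:
jog_arm(rows=[[[0,0,0],[0,0,0]],[[0,0,0],[0,0,0]]])

```text
t: 16.8
tool_pos: [0.533, -0.0741, 0.1279]
orientation: [-2.027, -2.399, 0.0]
force: [-0.2, 0.6, -0.3]
opening: 0.0933
gripper_force: 0.0
```

```bash
python3 - <<'E'
from h import *
go([.5358,-.0743,.0245],.171)
d=imaging.read_camera("top");im=d["frame"]
g=im.astype(int).mean(2)
e=imaging.read_camera("wrist");w=e["frame"].astype(int).mean(2)
np.save("w.npy",w)
print(np.round(proj(d,[[.5374,-.0841,.081],[.5028,.1169,.081]]),1))
for v in range(226,300,8): print(v,w[v,252:322:3].astype(int).tolist())
E
```

```text
t 16.8 pos [ 0.533  -0.0741  0.1279] F [-0.21  0.56 -0.31] M [-0.06  0.05 -0.03] open 0.0933
shift [-0.0037  0.014   0.5168] turn [-0.0006 -0.0005 -0.002 ]
[[311.4 232.2]
 [237.7 242.8]]
226 [228, 226, 228, 228, 227, 227, 227, 227, 227, 227, 227, 226, 226, 226, 225, 140, 87, 93, 88, 159, 228, 228, 227, 229]
234 [228, 229, 229, 230, 230, 230, 228, 229, 229, 226, 227, 221, 167, 91, 92, 89, 90, 148, 227, 227, 229, 226, 227, 227]
242 [93, 88, 88, 87, 90, 92, 88, 91, 87, 88, 85, 89, 91, 88, 149, 221, 228, 229, 228, 228, 228, 227, 227, 225]
250 [231, 226, 216, 188, 183, 167, 168, 189, 199, 218, 228, 229, 229, 228, 228, 228, 228, 191, 170, 169, 168, 192, 212, 208]
258 [231, 229, 228, 230, 229, 229, 231, 230, 230, 229, 229, 228, 229, 229, 228, 148, 103, 108, 145, 167, 204, 228, 227, 228]
266 [229, 231, 231, 230, 229, 228, 229, 229, 229, 228, 229, 228, 230, 220, 199, 197, 208, 198, 189, 222, 227, 227, 227, 228]
274 [229, 231, 230, 230, 230, 229, 230, 229, 230, 229, 229, 229, 229, 228, 228, 228, 229, 228, 227, 228, 226, 228, 228, 227]
282 [65, 67, 68, 67, 63, 72, 68, 66, 67, 68, 68, 72, 66, 71, 73, 70, 69, 68, 68, 64, 65, 63, 65, 63]
290 [70, 76, 74, 73, 77, 74, 74, 75, 75, 68, 72, 73, 74, 73, 75, 68, 75, 73, 76, 72, 74, 73, 69, 75]
298 [79, 79, 76, 79, 77, 83, 79, 84, 77, 76, 81, 78, 76, 79, 79, 78, 79, 77, 78, 80, 81, 76, 80, 74]
```

The handle is hidden under the gripper in this view. The pan was held rigidly, so its position follows from the hold, and I'll descend on that.

Call:
jog_arm(rows=[[[-0.003,0.013,0.1],[0,0,0]],[[-0.003,0.013,0.25],[0,0,0]],[[-0.003,0.013,0.35],[0,0,0]],[[-0.003,0.013,0.45],[0,0,0]],[[-0.003,0.013,0.515],[0,0,0]]])

```text
t: 17.4
tool_pos: [0.535, -0.0727, 0.0237]
orientation: [-2.022, -2.402, 0.001]
force: [0.0, -0.3, 0.2]
opening: 0.0929
gripper_force: 0.0
```

Call:
jog_arm(rows=[[[0,0,0],[0,0,0]],[[0,0,0],[0,0,0]]])

```text
t: 17.6
tool_pos: [0.5363, -0.0737, 0.0259]
orientation: [2.025, 2.402, 0.0]
force: [0.2, -0.2, 0.7]
opening: 0.0929
gripper_force: 0.0
```

```bash
python3 - <<'E'
from h import *
go([.5358,-.0743,.0245],.171)
E
```

```text
t 17.6 pos [ 0.5363 -0.0737  0.0259] F [ 0.15 -0.2   0.67] M [-0.1   0.04  0.04] open 0.0929
shift [-0.0024 -0.0029  0.007 ] turn [ 0.0001  0.     -0.0005]
```

Call:
jog_arm(rows=[[[0,-0.002,0.005],[0,0,0]],[[0,-0.002,0.005],[0,0,0]],[[0,-0.002,0.005],[0,0,0]],[[0,-0.002,0.005],[0,0,0]],[[0,-0.002,0.005],[0,0,0]]], hand=1, squeeze=15)

```text
t: 18.1
tool_pos: [0.5358, -0.0744, 0.0247]
orientation: [2.026, 2.401, 0.0]
force: [-0.3, -0.0, 0.0]
opening: 0.0579
gripper_force: 0.0
```

Call:
jog_arm(rows=[[[0,0,0],[0,0,0]],[[0,0,0],[0,0,0]],[[0,0,0],[0,0,0]],[[0,0,0],[0,0,0]],[[0,0,0],[0,0,0]]])

```text
t: 18.6
tool_pos: [0.5357, -0.0743, 0.0244]
orientation: [-2.026, -2.401, 0.0]
force: [0.8, -0.3, -0.1]
opening: 0.0177
gripper_force: 0.0
```

Call:
jog_arm(rows=[[[0,0,0],[0,0,0]],[[0,0,0],[0,0,0]],[[0,0,0],[0,0,0]]])

```text
t: 18.9
tool_pos: [0.5357, -0.0743, 0.0244]
orientation: [2.026, 2.401, 0.0]
force: [-0.0, 0.2, -1.1]
opening: 0.014
gripper_force: 15.0
```

```bash
python3 - <<'E'
from h import *
go([.5358,-.1735,.0249],.171)
E
```

```text
t 18.9 pos [ 0.5357 -0.0743  0.0244] F [-0.02  0.16 -1.13] M [-0.09 -0.01  0.01] open 0.014
shift [-0.4889 -0.0832 -0.0024] turn [ 0.      0.     -0.0011]
```

Call:
jog_arm(rows=[[[-0.02,-0.003,0],[0,0,0]],[[-0.05,-0.008,0],[0,0,0]],[[-0.09,-0.015,0],[0,0,0]],[[-0.13,-0.022,0],[0,0,0]],[[-0.17,-0.029,0],[0,0,0]]])

```text
t: 19.4
tool_pos: [0.5356, -0.1098, 0.0244]
orientation: [-2.026, -2.401, 0.0]
force: [0.2, 2.3, 0.6]
opening: 0.0139
gripper_force: 15.0
```

Call:
jog_arm(rows=[[[-0.04,-0.007,0],[0,0,0]],[[-0.08,-0.014,0],[0,0,0]],[[-0.12,-0.021,0],[0,0,0]],[[-0.16,-0.027,0],[0,0,0]],[[-0.19,-0.032,0],[0,0,0]]])

```text
t: 19.9
tool_pos: [0.5358, -0.1482, 0.0244]
orientation: [2.026, 2.401, -0.0]
force: [0.0, 2.2, 0.0]
opening: 0.014
gripper_force: 15.0
```

Call:
jog_arm(rows=[[[-0.02,-0.003,0],[0,0,0]],[[-0.04,-0.007,0],[0,0,0]],[[-0.05,-0.0085,0],[0,0,0]],[[-0.055,-0.0093,0],[0,0,0]],[[-0.06,-0.01,0],[0,0,0]]])

```text
t: 20.4
tool_pos: [0.5358, -0.1594, 0.0244]
orientation: [-2.025, -2.401, -0.0]
force: [-0.3, 1.9, 0.7]
opening: 0.0135
gripper_force: 15.0
```

```bash
python3 - <<'E'
from h import *
go([.5358,-.1735,.0249],.171)
E
```

```text
t 20.4 pos [ 0.5358 -0.1594  0.0244] F [-0.27  1.91  0.67] M [ 0.25  0.04 -0.01] open 0.0135
shift [-0.0696 -0.0121 -0.0024] turn [-0.     -0.0001 -0.001 ]
```

Call:
jog_arm(rows=[[[-0.01,-0.0017,0],[0,0,0]],[[-0.02,-0.0034,0],[0,0,0]],[[-0.03,-0.005,0],[0,0,0]],[[-0.04,-0.007,0],[0,0,0]],[[-0.045,-0.0077,0],[0,0,0]]], squeeze=10)

```text
t: 20.9
tool_pos: [0.5358, -0.1689, 0.0244]
orientation: [2.026, 2.401, -0.0]
force: [0.8, 1.3, 0.1]
opening: 0.0136
gripper_force: 10.0
```

Call:
jog_arm(rows=[[[-0.003,-0.0005,0],[0,0,0]],[[-0.006,-0.001,0],[0,0,0]],[[-0.009,-0.0015,0],[0,0,0]],[[-0.009,-0.0015,0],[0,0,0]]])

```text
t: 21.3
tool_pos: [0.5359, -0.1706, 0.0244]
orientation: [2.026, 2.401, -0.0]
force: [-0.3, 1.2, 0.2]
opening: 0.0141
gripper_force: 10.0
```

Call:
jog_arm(rows=[[[-0.003,-0.0005,0],[0,0,0]],[[-0.006,-0.001,0],[0,0,0]],[[-0.006,-0.001,0],[0,0,0]]])

```text
t: 21.6
tool_pos: [0.5359, -0.1718, 0.0244]
orientation: [2.026, 2.401, -0.0]
force: [-0.3, 1.8, -0.2]
opening: 0.0139
gripper_force: 10.0
```

Call:
jog_arm(rows=[[[-0.003,-0.0005,0],[0,0,0]],[[-0.005,-0.0008,0],[0,0,0]],[[-0.005,-0.0008,0],[0,0,0]]])

```text
t: 21.9
tool_pos: [0.5359, -0.1728, 0.0244]
orientation: [2.026, 2.401, -0.0]
force: [-0.6, 1.8, 0.4]
opening: 0.014
gripper_force: 10.0
```

Call:
jog_arm(rows=[[[-0.003,-0.0005,0],[0,0,0]],[[-0.005,-0.0008,0],[0,0,0]],[[-0.005,-0.0008,0],[0,0,0]]])

```text
t: 22.2
tool_pos: [0.5359, -0.1738, 0.0244]
orientation: [2.026, 2.401, -0.0]
force: [-0.1, 0.9, -0.1]
opening: 0.0138
gripper_force: 10.0
```

Call:
jog_arm(rows=[[[-0.003,-0.0005,0],[0,0,0]],[[-0.005,-0.0008,0],[0,0,0]],[[-0.005,-0.0008,0],[0,0,0]]])

```text
t: 22.5
tool_pos: [0.5358, -0.1743, 0.0244]
orientation: [-2.025, -2.401, -0.001]
force: [0.4, 4.5, 0.6]
opening: 0.0138
gripper_force: 10.0
```

Call:
jog_arm(rows=[[[-0.003,-0.0005,0],[0,0,0]],[[-0.005,-0.0008,0],[0,0,0]],[[-0.005,-0.0008,0],[0,0,0]]])

```text
t: 22.8
tool_pos: [0.5358, -0.1748, 0.0242]
orientation: [-2.025, -2.401, -0.001]
force: [0.8, 7.6, 0.6]
opening: 0.014
gripper_force: 10.0
```

Pin contact is felt: Fy rose to 7.6 N with Fx near 0, so both pins bear evenly, at the expected place. I'll ease the command back slightly, release and lift clear.

Call:
jog_arm(rows=[[[0.003,0.0005,0],[0,0,0]],[[0.003,0.0005,0],[0,0,0]]])

```text
t: 23.0
tool_pos: [0.5358, -0.1746, 0.0243]
orientation: [-2.025, -2.401, -0.0]
force: [0.6, 5.1, -0.2]
opening: 0.0142
gripper_force: 10.0
```

Call:
jog_arm(rows=[[[0,0,0],[0,0,0]],[[0,0,0],[0,0,0]],[[0,0,0],[0,0,0]],[[0,0,0],[0,0,0]],[[0,0,0],[0,0,0]]], hand=-1)

```text
t: 23.5
tool_pos: [0.5359, -0.1753, 0.0245]
orientation: [2.026, 2.401, -0.0]
force: [-0.6, 0.4, 0.4]
opening: 0.0491
gripper_force: 0.0
```

Call:
jog_arm(rows=[[[0,0,-0.05],[0,0,0]],[[0,0,-0.2],[0,0,0]],[[0,0,-0.4],[0,0,0]],[[0,0,-0.6],[0,0,0]],[[0,0,-0.7],[0,0,0]]])

```text
t: 24.0
tool_pos: [0.5378, -0.1759, 0.1699]
orientation: [2.022, 2.397, 0.003]
force: [0.9, -0.1, 0.2]
opening: 0.0896
gripper_force: 0.0
```

Call:
jog_arm(rows=[[[0.2,-0.1,0],[0,0,0]],[[0.4,-0.3,0],[0,0,0]],[[0.6,-0.5,0],[0,0,0]],[[0.8,-0.7,0],[0,0,0]],[[1,-0.8,0],[0,0,0]]])

```text
t: 24.5
tool_pos: [0.352, -0.0148, 0.1648]
orientation: [2.027, 2.399, 0.0]
force: [0.7, 0.5, 0.7]
opening: 0.0928
gripper_force: 0.0
```

Call:
jog_arm(rows=[[[0.2,0,0],[0,0,0]],[[0.4,0,0],[0,0,0]],[[0.6,0,0],[0,0,0]],[[0.8,0,0],[0,0,0]],[[1,0,0],[0,0,0]]])

```text
t: 25.0
tool_pos: [0.3196, 0.1836, 0.1656]
orientation: [2.025, 2.4, 0.003]
force: [0.8, 0.1, 0.0]
opening: 0.0927
gripper_force: 0.0
```

```bash
python3 - <<'E'
from h import *
d=imaging.read_camera("top")
s=robot.read_state();print(s["t"],s["tool_pos"],s["force"])
c=d["frame"][185:305,230:400];cv2.imwrite("pics/f.png",cv2.resize(c,None,fx=4,fy=4,interpolation=2)[:,:,::-1])
for n,p in dict(tip_b=[.5374,-.184,.081],tip_a=[.503,.017,.081],rimF=[.463,-.0825,.108],rimB=[.577,-.0825,.108],rimR=[.52,-.1395,.108],rimL=[.52,-.0255,.108]).items(): print(n,((proj(d,p)[0]-[230,185]+.5)*4-.5).round(0))
E
```

```text
25.05 [0.31815353 0.18874372 0.16556612] [-1.82557471  3.14775725  0.55147556]
tip_b [473. 194.]
tip_a [178. 236.]
rimF [325. 294.]
rimB [328. 126.]
rimR [412. 212.]
rimL [242. 207.]
```

```bash
python3 - <<'E'
from h import *
d=imaging.read_camera("top");a=cv2.imread("pics/top0.png")[:,:,::-1]
for n,im,x0 in(("start",a,165),("now",d["frame"],265)):
    g=cv2.resize(cv2.cvtColor(np.ascontiguousarray(im[195:285,x0:x0+95]),cv2.COLOR_RGB2GRAY),None,fx=6,fy=6,interpolation=cv2.INTER_CUBIC)
    c=cv2.HoughCircles(cv2.GaussianBlur(g,(9,9),2),cv2.HOUGH_GRADIENT,1.5,20,param1=80,param2=25,minRadius=112,maxRadius=135)
    for u,v,r in c[0][:3]: print(n,r/6,cast(d,[((u+.5)/6-.5+x0,(v+.5)/6-.5+195)],.108).round(4))
s=robot.read_state();print(s["t"],s["tool_pos"],s["force"],s["opening"])
b=d["frame"].astype(int);
for n,(x,y,w,h) in dict(bottle=(320,138,26,34),timer=(360,262,32,34)).items(): print(n,np.abs(b[y:y+h,x:x+w]-a[y:y+h,x:x+w]).mean().round(1))
E
```

```text
start 19.291666 [[0.5181 0.199  0.108 ]]
now 20.691668 [[ 0.5174 -0.079   0.108 ]]
now 22.341667 [[ 0.5094 -0.0845  0.108 ]]
25.1 [0.3186936  0.18599472 0.16537533] [ 0.12458373 -0.54322614 -0.69715752] 0.09303303917855815
bottle 1.9
timer 1.2
```

```bash
python3 -c "
from plant import robot
print(robot.close_job())"
```

```text
the job is handed in; nothing more can be done
None
```

The pan was slid under the crossbar with one change of hold, brought to bear on the two right-hand stop pins at about 8 N, and released over the disc to within the few millimetres the camera can show; an earlier missed grasp had nudged it about 4 mm, the bottle and timer did not move, and I handed in at about 25 s with no verdict returned.

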